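# Re-hang a laser guard door on the other hinge post

## Robot

A 6-joint arm with a two-finger parallel gripper is mounted at the origin on the work surface. World frame = base frame: x ahead of the robot, y to its left, z up, the work surface at z = 0. Lengths are in m, angles in rad, forces in N, time in s.
With the tool pointing down it reaches from about 0.325 to 0.925 m from the base axis. Payload 3.1 kg.
Tool frame: the origin (TCP) lies at the very end of the fingers, on their centre line; the grasp point (between the pads) lies 19 mm behind it; x points along the fingers, z is the direction in which the jaws open and shut, and the axes are right-handed (so a half turn about x gives the same grasp; the last joint's range is limited). The gripper opens to 85 mm and grips with 20 to 120 N. Pads are 22 mm wide; open, the fingers measure 114 mm over their backs; the gripper's body (76 mm by 85 mm) begins 54 mm behind the grasp point. The pads swing forward as they close: fully open they stand 13 mm farther back than shut.
Start: joints at [0.999, 0.217, 1.613, -0, 1.311, -0.112], TCP at [0.277, 0.56, 0.231] pointing down, gripper open.
Joint ranges: [-2.75, 2.75], [-0.78, 2.1], [0.31, 2.55], [-1.13, 4.27], [0.13, 2.63], [-2.58, 2.58]. Speed limits (rad/s): [2.79, 2.79, 3.14, 3.14, 3.14, 3.14].

## Interface

Orientations are given as a 3x3 rotation matrix whose columns are the frame's x, y, z axes.
In Python, from station import readout, cams, order, finder gives the robot as it stands.
- The arm moves only by the tool jog_arm, never from a script. Its argument "increments" is a list of rows, each a list of 7 numbers: the shift along the world's x, y, z in units of 25 mm (1.0 is 25 mm), then the turn, a rotation vector about the world's x, y, z in units of 8 degrees (1.0 is 8 degrees), then the closure, from -1 (fully open) to 1 (shut), so that 0 is half open. A call has 1 to 8 rows; each row is the pose to reach, as a shift and turn from the pose commanded when the call began; what a row does not reach only later rows make up. A row lasts 1/10 s, in which the tool goes at most 50 mm and 8.59 degrees, less where a joint would pass 70% of its speed; a pose out of reach is approached as far as the arm can. A call with a gripper value outside its range is refused whole. The fingers move at their own pace and stop on an object; "squeeze" is the grip in N (left out, the last holds). Time passes only in rows, so rows that repeat a pose let the fingers close. It gives the time, the measured TCP pose, the force and the opening at its end, in the units of the state.
- readout.get_obs(): the state, without advancing time (a new reading comes with each control period).
- cams.get_image(name): name is "side" or "top"; returns the picture (400x640x3 uint8, blue, green, red); there is no depth.
- cams.camera_info(name): a dict with "intrinsics" (3x3 intrinsics, pixels), "xyz" and "orientation" of the camera in the world. Camera axes: x right, y down, z forward; pixel columns grow to the right and rows downward; lengths in m; the calibration is good to about 2 mm. A picture is of the moment at which its call begins. camera_info takes no time and is no camera call.
- order.hand_in(): hands the job in, once; it reports no verdict.
Trained networks look in the newest picture that a camera, given by its name, has taken for a name from the list of things; names that differ only in an ending like _2 or _b are one class to them, and where a whole thing is asked for, a point or a joint stands for the part that bears it (a point fixed in the world has none). Each returns a list of dicts, best first, with "conf" (0 to 1); they miss things now and then, are a little off and sometimes report something else, mostly with a low value. They report only what shows in the picture. A call takes as long as a camera call. They do not tell look-alikes from the thing itself.
- finder.cut_out(camera, target): "region" (400x640 bool, what is visible of it) and "rect" ([centre column, centre row, width, height] in pixels, round what is visible of it).
The state is a dict: "time_s": time; "joint_pos": joint angles; "qvel": joint speeds; "joint_efforts": joint torques, N m; "eef_pos": TCP position; "orientation": TCP orientation; "wrist_force": force on the tool from outside, world axes, zero at the start; "moment": the same for the moment, N m; "gripper_width": finger opening in m.
Only numpy, scipy, OpenCV 4.12 (cv2) and the standard library are available. Lean on these libraries where they do the work, as an engineer would, in place of code of your own. Each camera call takes 0.05 s, during which the arm holds its last target. There are 200 camera calls.

## Task

Move the orange guard door from the hinge post it hangs on to the empty one: pull its sprung hinge pin up until it stays up, draw the door's knuckle out of the post and lift the door off. Stand it on the other base plate, slide its knuckle gently into that post until it butts (a light push, under 20 N, never forcing it), and press that post's pin down until it snaps fully home through the knuckle. Leave the door closed (in line with its base plate), standing flat and let go, and leave the mirror, lens and driver where they are.

Things in the scene. Friction and masses are not known exactly. Their poses are not given: they have to be found in the camera images.
- bayA: Base that holds the door at the start: black plate 90 (x) x 280 (y) x 12 mm, fixed; origin at the centre of its underside, z up, y along the door towards the hinge post at its +y end. Pin axis at plate x 0, y +70 mm. The door comes out along plate -y (by 35 mm or more), then up; it goes in along +y.
- socketA (a point): On bayA's pin axis, 84 mm above the plate's underside, where the knuckle's centre sits. Lugs below (65 to 75 mm up) and above (93 to 103 mm); 40 mm wide column behind (+y), whose face stops a 12 mm radius knuckle when its hole is under the pin; cheeks 27 mm apart, flaring to 37 mm at 25 mm before the axis, guide it in x. Open only to -y.
- bayB: The empty hinge base: same plate, post and frame as bayA, but its post (pin, lugs, cheeks and stop together) is clamped somewhere along a slot, its pin axis anywhere from 52 to 82 mm along plate y. That place is not measured: feel for the stop (or look). The post does not move under the forces of this job.
- socketB (a point): Point fixed to bayB's plate at x 0, y +70 mm, 84 mm above its underside. The socket of bayB's post, shaped as at socketA, lies at this height and x, but from 18 mm less to 12 mm more along plate y.
- door: Orange guard door, black edges, 0.18 to 0.3 kg. Origin in the middle of its underside below the grip tab; z up, y along it towards the knuckle (as plate y when hung), x through it. Panel 8 mm thick, y -65 to +50 mm, 88 mm high; foot 36 (x) x 14 x 8 mm at y -58 mm, toe to y +75 mm, 28 mm high. Stands by itself on the plate's top (12 mm above the plate's underside).
- tab (a point): On the door's black grip tab, 110 mm above the door's underside at its x 0, y 0. The tab is 10 mm thick (door x), 30 mm long (y), 88 to 125 mm above the underside: pinch it across the 10 mm from above.
- knuckle (a point): Centre of the door's steel knuckle: upright ring, 24 mm outside, 11 mm hole, 12 mm high, 70 mm along door y from the door's origin, centre 72 mm above the door's underside. With the door standing on a plate it has 3 mm of play to the lug above and to the lug below: carry the door 1 to 2 mm off the plate when sliding it out or in, as dragging may tip and wedge it.
- pinA (a joint): Lift in m of bayA's pin: red knob 18 mm across, 30 mm tall, over a 7 mm pin with a shoulder. 0 = home, shoulder resting on the knuckle, pin through it (knob 109 to 139 mm above the plate's underside); 0.019 = fully up, knuckle free. Over-centre spring: down with about 5 N at home, none at 0.015, up with 1 N at the top: pulled to the top it stays.
- pinB (a joint): The same for bayB's pin, knob on the axis of bayB's post. Starts up (0.019, knob 128 to 158 mm above the plate's underside). Pushed with 1 to 5 N past 0.015 it drops to 0 (home) if the knuckle's hole is within 2 mm of the axis; else it stops on top of the knuckle at 0.015, or with no knuckle there falls to -0.005.
- mirror_top (a point): Top of a loose mirror mount on a post (99 mm tall, base 44 mm across), a bystander beside bayA's plate.
- lens: Loose black lens tube, 31 mm across, 40 mm tall, origin at the centre of its underside; a bystander beside bayB's plate.
- driver: Loose screwdriver about 150 mm long lying on the table on the robot's side of bayB's plate; a bystander.
Not all that is in view belongs to the job. Of the things like the door, leave any that is pink, purple or yellow; of the rest the smaller one is meant.

How it is judged:
By the outcome, as a careful person would: the job done as asked, in the order asked, and still so for the second after the job is handed in, with the robot touching nothing.
It also fails if it takes over 62 s, if anything falls off the work surface, if the arm or the gripper's body presses on something with over 40 N, if the wrist force passes 120 N, or if a joint passes its speed limit or range.

## Working session

There is one attempt and no reset: what is moved stays moved. The work goes in short steps, Python scripts to look and compute and a tool call to move; the robot and the scene stay as the last step left them, time stands still between calls to the robot, and variables do not carry over. Pictures are saved under pics/ and viewed, about 8 in all and at most 12, crops included, and the job is handed in when it is done.

Besides the shell and the picture viewer there is one more tool, called as a command line: name --pt "numbers of a row" for each row, then --argument value for the rest. jog_arm: Moves the arm, as the interface text tells. Its arguments: {"type":"object","properties":{"increments":{"type":"array"},"squeeze":{"type":"number"}},"required":["increments"]}

```bash
mkdir -p pics; python3 - <<'E'
from station import readout, cams, order, finder
import cv2, numpy as np
np.set_printoptions(precision=4,suppress=True)
for c in("side","top"):
    im=cams.get_image(c); cv2.imwrite(f"pics/{c}0.png",im)
    i=cams.camera_info(c); print(c,np.array(i["intrinsics"]).tolist(),i["xyz"],np.array(i["orientation"]).round(4).tolist())
    for t in("bayA","bayB","door","pinA","pinB","mirror_top","lens","driver","tab","knuckle"):
        print(t,[(round(float(d["conf"]),2),np.round(d["rect"],1).tolist()) for d in finder.cut_out(c,t)])
o=readout.get_obs();print(o)
E
```

```text
side [[371.4435341715666, 0.0, 324.84459335265626], [0.0, 371.4435341715666, 199.61340832306738], [0.0, 0.0, 1.0]] [0.3981 0.5692 0.6443] [[-0.9903, -0.081, 0.113], [-0.1386, 0.6396, -0.7561], [-0.0111, -0.7644, -0.6446]]
bayA [(0.9, [332.1, 205.5, 54.8, 73.0])]
bayB [(0.82, [271.2, 323.9, 70.3, 135.5]), (0.69, [287.1, 183.3, 20.5, 38.2]), (0.39, [338.8, 175.1, 16.8, 29.7])]
door [(0.98, [239.2, 206.2, 56.8, 51.7]), (0.95, [417.9, 180.8, 86.4, 65.5]), (0.89, [355.4, 142.8, 23.5, 52.8]), (0.78, [279.9, 140.5, 39.2, 75.4]), (0.63, [339.4, 174.5, 14.9, 35.0]), (0.17, [332.2, 206.1, 53.3, 75.6])]
pinA [(0.55, [329.3, 184.8, 9.6, 15.1])]
pinB [(0.49, [258.3, 304.6, 17.0, 24.9])]
mirror_top [(0.57, [286.8, 183.9, 22.2, 38.1])]
lens [(0.95, [205.6, 321.2, 19.6, 25.3])]
driver [(0.86, [322.1, 302.8, 19.5, 66.0])]
tab [(0.79, [237.8, 205.1, 65.4, 49.7]), (0.76, [417.8, 178.8, 82.8, 66.9]), (0.57, [353.7, 141.6, 24.4, 43.7]), (0.56, [282.9, 136.1, 33.7, 72.3]), (0.48, [338.5, 172.2, 13.6, 30.7])]
knuckle [(0.88, [278.9, 140.1, 35.1, 71.5]), (0.86, [417.6, 178.9, 82.5, 68.8]), (0.68, [353.4, 14
[... 1128 characters left out ...]
3]), (0.88, [353.6, 199.2, 51.5, 18.6]), (0.75, [315.5, 121.8, 16.3, 56.1]), (0.6, [357.5, 272.4, 15.2, 82.1]), (0.57, [444.8, 209.1, 59.3, 20.9])]
{'time_s': 1.1, 'joint_pos': array([ 0.9988,  0.2169,  1.6134,  0.    ,  1.3113, -0.1122]), 'qvel': array([ 0.0003, -0.001 , -0.0009, -0.    , -0.0011,  0.0012]), 'joint_efforts': array([  0.0001, -39.6893, -30.4265,  -0.0001,   0.0007,  -0.    ]), 'eef_pos': array([0.2773, 0.5601, 0.2313]), 'orientation': array([[-0.    , -0.8961,  0.4438],
       [-0.    ,  0.4438,  0.8961],
       [-1.    ,  0.    , -0.    ]]), 'wrist_force': array([-0.9863, -1.0818,  0.2714]), 'moment': array([ 0.0172, -0.    ,  0.0142]), 'gripper_width': 0.08496183392606894}
```

View pics/side0.png

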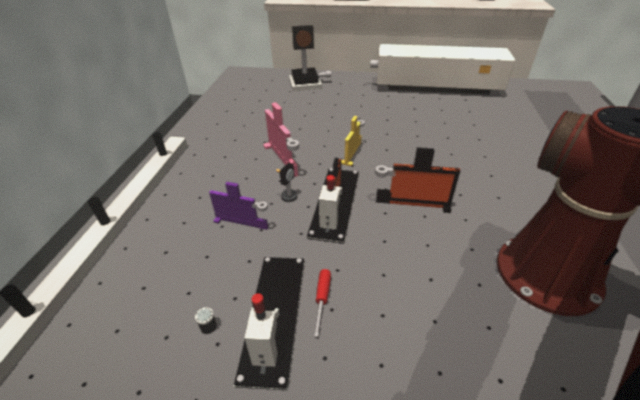

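View pics/top0.png

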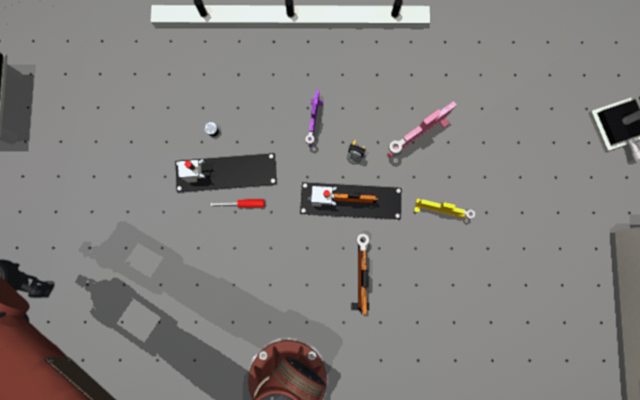

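Side view: bayA plate around (333,205), with the hung door at about (337,172). bayB is around (271,324) and its red knob is up. Top view: bayA (351,201), bayB (227,174).

Door candidates in the top view:
- Orange on bayA (357,200)
- Larger orange, standing free (362,272)
- Purple (315,119), pink (423,130) and yellow (442,209)

The door meant is the smaller orange one, hung on bayA. I'll confirm that in a crop.

```bash
cat > h.py <<'E'
import numpy as np, cv2
from station import readout, cams, order, finder
np.set_printoptions(precision=4,suppress=True)
def ray(c,u,v):
    i=cams.camera_info(c);R=np.array(i["orientation"]);K=np.array(i["intrinsics"])
    return np.array(i["xyz"]),R@np.linalg.inv(K)@np.array([u,v,1.])
def onz(c,u,v,z):
    o,d=ray(c,u,v);return o+d*(z-o[2])/d[2]
def proj(c,p):
    i=cams.camera_info(c);q=np.array(i["intrinsics"])@np.array(i["orientation"]).T@(np.array(p)-i["xyz"]);return q[:2]/q[2]
E
python3 - <<'E'
from h import *
t=cv2.imread("pics/top0.png");s=cv2.imread("pics/side0.png")
a=cv2.resize(t[140:225,165:415],None,fx=3.2,fy=3.2,interpolation=cv2.INTER_CUBIC)
b=cv2.resize(s[150:390,230:370],None,fx=2.2,fy=2.2,interpolation=cv2.INTER_CUBIC)
b1=cv2.resize(s[150:245,295:375],None,fx=3.2,fy=3.2,interpolation=cv2.INTER_CUBIC)
b2=cv2.resize(s[250:390,230:330],None,fx=2.3,fy=2.3,interpolation=cv2.INTER_CUBIC)
can=np.zeros((600,800,3),np.uint8);can[:272,:800]=a
can[275:275+b1.shape[0],:b1.shape[1]]=b1;can[275:275+b2.shape[0],300:300+b2.shape[1]]=b2[:325]
cv2.imwrite("pics/crop1.png",can)
g=t.max(2)
for n,(x0,x1,y0,y1) in dict(A=(296,408,178,222),B=(170,282,148,196)).items():
    m=np.zeros_like(g);m[y0:y1,x0:x1]=(g[y0:y1,x0:x1]<45)*255
    # undistorted plate: outline of dark, in world at z=.012
    c=cv2.findContours(m,cv2.RETR_EXTERNAL,cv2.CHAIN_APPROX_NONE)[0]
    c=np.vstack([k for k in c if len(k)>30])[:,0]
    W=np.array([onz("top",*p,.012)[:2] for p in c])
    r=cv2.minAreaRect((W*1000).astype(np.float32));print(n,r, cv2.boxPoints(r).tolist())
for n,u,v in(("A",326.5,193.5),("B",188.5,164.5)):print(n,onz("top",u,v,.139 if n=="A" else .158))
E
```

```text
A ((478.5484313964844, -189.01614379882812), (235.42527770996094, 81.23416900634766), 88.97543334960938) [[435.8330078125, -305.98370361328125], [517.0541381835938, -307.4362487792969], [521.2638549804688, -72.048583984375], [440.042724609375, -70.59603881835938]]
B ((553.9336547851562, 242.8665008544922), (65.13113403320312, 68.52898406982422), 0.1929941624403) [[521.2528686523438, 277.0211181640625], [521.4837036132812, 208.4925079345703], [586.6144409179688, 208.71188354492188], [586.3836059570312, 277.240478515625]]
A [ 0.4834 -0.1033  0.139 ]
B [0.5528 0.2424 0.158 ]
```

View pics/crop1.png

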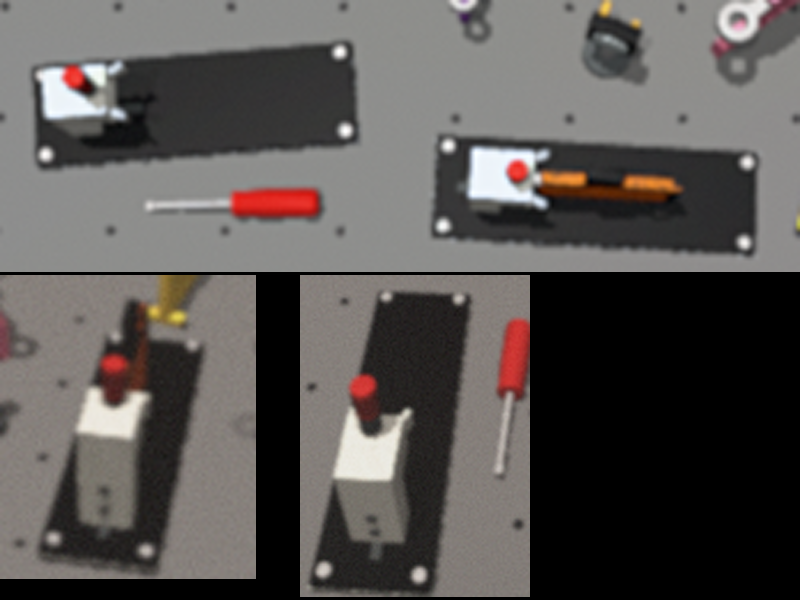

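The crop confirms it. The small orange door hangs in bayA, with its black tab at crop (605,181) and knob A at (517,171). Knob B is up at (75,77). The big orange, free-standing one is the look-alike. Next I'll measure poses from plate corners and knob silhouettes in both cameras.

```bash
cat >> h.py <<'E'
from scipy.optimize import least_squares
def redmask(im,box):
    x0,x1,y0,y1=box;b,g,r=[im[:,:,k].astype(int) for k in range(3)]
    m=np.zeros(im.shape[:2],bool);m[y0:y1,x0:x1]=((r>90)&(g<0.4*r)&(b<0.4*r))[y0:y1,x0:x1];return m
def cylpix(c,x,y,z0,z1,r=.009):
    a=np.linspace(0,2*np.pi,40)
    P=[proj(c,(x+r*np.cos(t),y+r*np.sin(t),z)) for t in a for z in(z0,z1)]
    return cv2.convexHull(np.array(P,np.float32))
def cent(h): m=cv2.moments(h);return np.array([m["m10"]/m["m00"],m["m01"]/m["m00"]])
E
python3 - <<'E'
from h import *
I={c:cv2.imread(f"pics/{c}0.png") for c in("top","side")}
tc=lambda L:[(x/3.2+165-.35,y/3.2+140-.35) for x,y in L]
C={"A":dict(top=tc([(438,136),(756,153),(754,255),(434,236)]),side=[None,((203)/3.2+295-.35,(345-275)/3.2+150-.35),None,None]),
"B":dict(top=tc([(33,68),(352,43),(358,140),(40,166)]),side=[None]*4)}
s1=lambda x,y:(x/3.2+294.65,(y-275)/3.2+149.65); s2=lambda x,y:((x-300)/2.3+229.7,(y-275)/2.3+249.7)
# order: +x+y, +x-y, -x-y, -x+y
C["A"]["side"]=[s1(38,555),None,s1(203,345),s1(157,573)]
C["B"]["side"]=[s2(310,586),s2(380,293),s2(468,295),s2(430,592)]
L=[(.045,.14),(.045,-.14),(-.045,-.14),(-.045,.14)]
kb={"A":dict(top=(318,336,186,201),side=(318,342,170,206),z=(.109,.139)),"B":dict(top=(178,200,156,175),side=(245,272,288,325),z=(.128,.158))}
for n in "AB":
    for cs in(("top",),("side",),("top","side")):
        def f(p):
            r=[]
            for c in cs:
                for l,q in zip(L,C[n][c]):
                    if q is None: continue
                    cc,ss=np.cos(p[2]),np.sin(p[2])
                    r+=list(proj(c,(p[0]+cc*l[0]-ss*l[1],p[1]+ss*l[0]+cc*l[1],.012))-q)
            return r
        s=least_squares(f,[.5,-.17 if n=="A" else .17,0]);print(n,cs,s.x,"deg",np.degrees(s.x[2]),np.round(s.fun,1))
    p=s.x
    for cs in(("top",),("side",),("top","side")):
        T={c:redmask(I[c],kb[n][c]) for c in cs}
        ob={c:np.array([m.nonzero()[1].mean(),m.nonzero()[0].mean()]) for c,m in T.items()}
        k=least_squares(lambda q:np.hstack([cent(cylpix(c,q[0],q[1],*kb[n]["z"]))-ob[c] for c in cs]),p[:2])
        d=k.x-p[:2];cc,ss=np.cos(p[2]),np.sin(p[2])
        print(" knob",cs,k.x,"plate frame",cc*d[0]+ss*d[1],-ss*d[0]+cc*d[1],[(m.sum(),cv2.contourArea(cylpix(c,*k.x,*kb[n]["z"]))) for c,m in T.items()])
# door top line
t=I["top"].astype(int);b,g,r=t[...,0],t[...,1],t[...,2]
m=(r>150)&(g>60)&(b<80)&(r>g+60);M=np.zeros_like(m);M[190:208,334:385]=m[190:208,334:385]
v,u=M.nonzero();W=np.array([onz("top",a,bb,.100)[:2] for a,bb in zip(u,v)])
fx=np.polyfit(W[:,1],W[:,0],1);print("door line x=%.4f y+%.4f"%tuple(fx),"yaw deg",np.degrees(-np.arctan(fx[0])),W.min(0),W.max(0))
print((t[192:206,346:364].max(2)))
E
```

```text
A ('top',) [ 0.482  -0.1728 -0.0518] deg -2.9664012317579704 [-0.2 -0.4  0.8 -0.2  0.3  0.1 -0.9  0.5]
A ('side',) [ 0.4821 -0.1682 -0.0459] deg -2.6274752936803685 [-0.3  0.1 -0.   0.7  0.3 -0.6]
A ('top', 'side') [ 0.482  -0.1714 -0.0498] deg -2.8548757282634116 [-0.8 -0.3  0.2 -0.3 -0.2 -0.  -1.4  0.6 -0.2 -0.9  0.3  0.1  0.2 -1.6]Traceback (most recent call last):
  File "<stdin>", line 27, in <module>
    return func(*args, **kwargs)
    result = trf(vector_fun.fun, vector_fun.jac, x0, f0, J0, lb, ub, ftol, xtol,
                 gtol, max_nfev, x_scale, loss_function, tr_solver,
                 tr_options.copy(), verbose, callback=callback_wrapped)
    return trf_no_bounds(
        fun, jac, x0, f0, J0, ftol, xtol, gtol, max_nfev, x_scale,
        loss_function, tr_solver, tr_options, verbose, callback=callback)
    J = jac(x)
    self._update_jac()
    ~~~~~~~~~~~~~~~~^^
    self.J = self.jac_wrapped(xp_copy(self.x), f0=self.f)
             ~~~~~~~~~~~~~~~~^^^^^^^^^^^^^^^^^^^^^^^^^^^^
    J, dct = approx_derivative(
             ~~~~~~~~~~~~~~~~~^
        self.fun,
        ^^
[... 484 characters left out ...]

    f = np.atleast_1d(self.fun(x, *self.args, **self.kwargs))
                      ~~~~~~~~^^^^^^^^^^^^^^^^^^^^^^^^^^^^^^
    return np.atleast_1d(self.fun(x))
                         ~~~~~~~~^^^
    return self.f(x, *self.args, **self.kwargs)
           ~~~~~~^^^^^^^^^^^^^^^^^^^^^^^^^^^^^^
  File "<stdin>", line 27, in <lambda>
  File "h.py", line 17, in cylpix
    P=[proj(c,(x+r*np.cos(t),y+r*np.sin(t),z)) for t in a for z in(z0,z1)]
       ~~~~^^^^^^^^^^^^^^^^^^^^^^^^^^^^^^^^^^^
  File "h.py", line 10, in proj
    i=cams.camera_info(c);q=np.array(i["intrinsics"])@np.array(i["orientation"]).T@(np.array(p)-i["xyz"]);return q[:2]/q[2]
ValueError: time passes only in moves, steps and waits
```

```bash
python3 - <<'E'
s=open("h.py").read()
s=s.replace('def ray(','CI={c:cams.camera_info(c) for c in("top","side")}\ndef ray(').replace('i=cams.camera_info(c)','i=CI[c]');open("h.py","w").write(s)
E
cat > m.py <<'E'
from h import *
I={c:cv2.imread(f"pics/{c}0.png") for c in("top","side")}
tc=lambda L:[(x/3.2+165-.35,y/3.2+140-.35) for x,y in L]
C={"A":dict(top=tc([(438,136),(756,153),(754,255),(434,236)])),"B":dict(top=tc([(33,68),(352,43),(358,140),(40,166)]))}
s1=lambda x,y:(x/3.2+294.65,(y-275)/3.2+149.65); s2=lambda x,y:((x-300)/2.3+229.7,(y-275)/2.3+249.7)
C["A"]["side"]=[s1(38,555),None,s1(203,345),s1(157,573)]
C["B"]["side"]=[s2(310,586),s2(380,293),s2(468,295),s2(430,592)]
L=[(.045,.14),(.045,-.14),(-.045,-.14),(-.045,.14)]
kb={"A":dict(top=(318,336,186,201),side=(318,342,170,206),z=(.109,.139)),"B":dict(top=(178,200,156,175),side=(245,272,288,325),z=(.128,.158))}
for n in "AB":
    for cs in(("top",),("side",),("top","side")):
        def f(p):
            r=[]
            for c in cs:
                for l,q in zip(L,C[n][c]):
                    if q is None: continue
                    cc,ss=np.cos(p[2]),np.sin(p[2])
                    r+=list(proj(c,(p[0]+cc*l[0]-ss*l[1],p[1]+ss*l[0]+cc*l[1],.012))-q)
            return r
        s=least_squares(f,[.5,-.17 if n=="A" else .17,0]);print(n,cs,s.x,"deg",np.degrees(s.x[2]),np.round(s.fun,1))
    p=s.x
    for cs in(("top",),("side",),("top","side")):
        T={c:redmask(I[c],kb[n][c]) for c in cs}
        ob={c:np.array([m.nonzero()[1].mean(),m.nonzero()[0].mean()]) for c,m in T.items()}
        k=least_squares(lambda q:np.hstack([cent(cylpix(c,q[0],q[1],*kb[n]["z"]))-ob[c] for c in cs]),p[:2],diff_step=3e-3,x_scale=.01)
        d=k.x-p[:2];cc,ss=np.cos(p[2]),np.sin(p[2])
        print(" knob",cs,k.x,"plate frame",cc*d[0]+ss*d[1],-ss*d[0]+cc*d[1],[(int(m.sum()),cv2.contourArea(cylpix(c,*k.x,*kb[n]["z"]))) for c,m in T.items()],np.round(k.fun,1))
t=I["top"].astype(int);b,g,r=t[...,0],t[...,1],t[...,2]
m=(r>150)&(g>60)&(b<80)&(r>g+60);M=np.zeros_like(m);M[190:208,334:385]=m[190:208,334:385]
v,u=M.nonzero();W=np.array([onz("top",a,bb,.100)[:2] for a,bb in zip(u,v)])
fx=np.polyfit(W[:,1],W[:,0],1);print("door line x=%.4f y+%.4f"%tuple(fx),"yaw deg",np.degrees(-np.arctan(fx[0])),W.min(0),W.max(0))
print((t[192:206,346:364].max(2)))
E
python3 m.py
```

```text
A ('top',) [ 0.482  -0.1728 -0.0518] deg -2.9664012317579704 [-0.2 -0.4  0.8 -0.2  0.3  0.1 -0.9  0.5]
A ('side',) [ 0.4821 -0.1682 -0.0459] deg -2.6274752936803685 [-0.3  0.1 -0.   0.7  0.3 -0.6]
A ('top', 'side') [ 0.482  -0.1714 -0.0498] deg -2.8548757282634116 [-0.8 -0.3  0.2 -0.3 -0.2 -0.  -1.4  0.6 -0.2 -0.9  0.3  0.1  0.2 -1.6]
 knob ('top',) [ 0.4861 -0.1025] plate frame 0.0006108033662214061 0.0690386955545022 [(23, 50.272613127017394)] [0. 0.]
 knob ('side',) [ 0.4881 -0.1214] plate frame 0.003538033587417267 0.050271155190121534 [(42, 107.2447117799893)] [-0. -0.]
 knob ('top', 'side') [ 0.4866 -0.1083] plate frame 0.0014092651187228877 0.06324716281096 [(23, 50.3549909950234), (42, 109.50638865190558)] [ 2.3 -0.2 -0.1  3.4]
B ('top',) [0.5607 0.1754 0.0855] deg 4.897536642977474 [ 0.  -0.5  0.1 -0.7  0.6  0.6 -0.7  0.6]
B ('side',) [0.5609 0.1771 0.0844] deg 4.836240975753804 [-0.8  0.1 -0.9 -0.7  0.9 -0.2  0.8  0.3]
B ('top', 'side') [0.5609 0.1766 0.0846] deg 4.845506071799375 [-0.4 -0.6 -0.3 -0.7  0.1  0.5 -1.1  0.5 -0.7 -0.3 -0.8 -0.9  0.9 -0.4
  0.9 -0.1]
 knob ('top
[... 836 characters left out ...]
 38  78 157 219 227 212]
 [181 133  61  24  24  25  24  24  18  17  21  22  36  91 166 216 215 198]
 [103  86  69  66  68  68  69  63  56  54  53  51  57  86 134 164 162 154]
 [ 89  90  92  94  96  97  96  92  87  86  86  84  82  82  91 100  97  95]
 [ 86  89  89  91  93  97  96  96  96  95  95  95  93  91  90  90  88  87]
 [ 62  66  66  65  69  75  77  77  77  79  82  81  80  79  80  82  82  82]
 [ 34  37  37  34  34  39  43  41  40  44  49  52  49  50  55  55  54  56]
 [ 25  26  26  27  27  27  30  28  27  26  27  28  26  28  33  36  32  29]
 [ 26  26  28  27  28  27  28  28  27  27  28  28  26  28  27  26  26  27]
 [ 28  29  30  27  29  28  27  24  27  28  27  26  28  29  27  28  27  26]]
```

```bash
sed -i 's/(r>90)&(g<0.4\*r)&(b<0.4\*r)/(r>50)\&(g<0.55*r)\&(b<0.6*r)/' h.py; python3 m.py | grep knob
```

```text
knob ('top',) [ 0.4841 -0.1062] plate frame -0.0012040158012676266 0.06517302609459691 [(39, 50.212919037556276)] [0. 0.]
 knob ('side',) [ 0.4826 -0.1125] plate frame -0.0023735568753399626 0.058854641113880876 [(126, 108.90075917798094)] [0. 0.]
 knob ('top', 'side') [ 0.4831 -0.1082] plate frame -0.002105239453195157 0.06312593704908537 [(39, 50.18429213645868), (126, 109.61797842313536)] [ 0.8  0.4 -0.4  1.1]
 knob ('top',) [0.5573 0.2474] plate frame 0.0024357379615214145 0.07091751102148985 [(43, 66.23050775623415)] [ 0. -0.]
 knob ('side',) [0.5566 0.2424] plate frame 0.0012611262345411751 0.06599119361705427 [(174, 219.20777634857222)] [0. 0.]
 knob ('top', 'side') [0.5565 0.2441] plate frame 0.0013676515582278278 0.06763294411376046 [(43, 66.03194586606696), (174, 220.05601756088436)] [ 1.3  0.3 -0.3  0.9]
```

jog_arm --pt "0.6 -1.9 0 0 0 -0.6 -1" --pt "1.2 -3.8 0 0 0 -1.2 -1" --pt "1.8 -5.7 0 0 0 -1.8 -1" --pt "2.4 -7.6 0 0 0 -2.4 -1" --pt "3 -9.5 0 0 0 -3 -1" --pt "3.6 -11.4 0 0 0 -3.6 -1" --pt "4.2 -13.3 0 0 0 -4.2 -1"

```text
time_s: 1.8
eef_pos: [0.3826, 0.2259, 0.2317]
orientation: [[0.001, -0.498, 0.867], [0.0, 0.867, 0.498], [-1.0, -0.0, 0.001]]
wrist_force: [0.6, 0.6, 0.7]
gripper_width: 0.0855
```

jog_arm --pt "0.6 -1.9 0 0 0 -0.6 -1" --pt "1.2 -3.8 0 0 0 -1.2 -1" --pt "1.8 -5.7 0 0 0 -1.8 -1" --pt "2.4 -7.6 0 0 0 -2.4 -1" --pt "3 -9.5 0 0 0 -3 -1" --pt "3.6 -11.4 0 0 0 -3.6 -1" --pt "4.1 -13.2 0 0 0 -4.1 -1" --pt "4.1 -13.2 0 0 0 -4.1 -1"

```text
time_s: 2.6
eef_pos: [0.4862, -0.1077, 0.2319]
orientation: [[0.002, 0.055, 0.998], [-0.003, 0.998, -0.055], [-1.0, -0.003, 0.002]]
wrist_force: [0.1, 0.1, -0.1]
gripper_width: 0.0854
```

jog_arm --pt "0 0.1 -1.5 0 0 0 -1" --pt "0 0.1 -3 0 0 0 -1" --pt "0 0.1 -4 0 0 0 -1" --pt "0 0.1 -4.75 0 0 0 -1" --pt "0 0.1 -4.75 0 0 0 -1"

```text
time_s: 3.1
eef_pos: [0.4818, -0.0982, 0.1094]
orientation: [[-0.007, 0.047, 0.999], [0.003, 0.999, -0.047], [-1.0, 0.002, -0.007]]
wrist_force: [-1.0, 0.1, 0.1]
gripper_width: 0.0853
```

```bash
python3 - <<'E'
from h import *
a=cams.get_image("side");b=cams.get_image("top")
can=np.zeros((600,800,3),np.uint8)
x=cv2.resize(a[80:250,250:400],None,fx=3.4,fy=3.4,interpolation=cv2.INTER_CUBIC);can[:x.shape[0],:x.shape[1]]=x
x=cv2.resize(b[150:250,290:390],None,fx=2.8,fy=2.8);can[:x.shape[0],515:515+x.shape[1]]=x
cv2.imwrite("pics/c2.png",can)
E
```

```text
(no output)
```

View pics/c2.png

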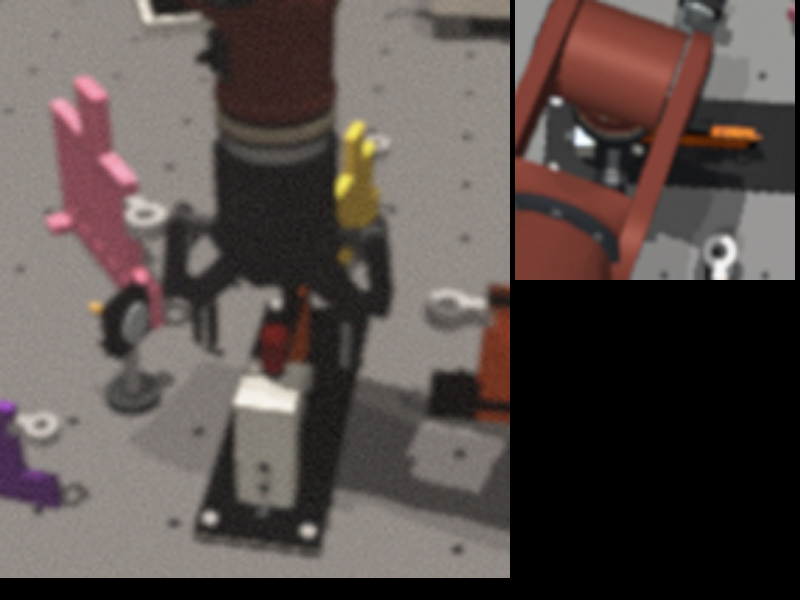

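The side view shows the open fingers at (205,335) and (345,345) on either side of knob A at (273,348), clear of the mirror.

jog_arm --pt "0 0 0.1 0 0 0 -1" --pt "0 0 0.1 0 0 0 -1"

```text
time_s: 3.4
eef_pos: [0.4865, -0.1003, 0.1172]
orientation: [[0.004, 0.048, 0.999], [-0.001, 0.999, -0.048], [-1.0, -0.001, 0.004]]
wrist_force: [0.6, -0.0, -0.0]
gripper_width: 0.0853
```

jog_arm --pt "-0.04 -0.1 -0.1 0 0 0 0" --pt "-0.04 -0.1 -0.1 0 0 0 0.4" --pt "-0.04 -0.1 -0.1 0 0 0 1" --pt "-0.04 -0.1 -0.1 0 0 0 1" --pt "-0.04 -0.1 -0.1 0 0 0 1" --pt "-0.04 -0.1 -0.1 0 0 0 1" --pt "-0.04 -0.1 -0.1 0 0 0 1" --squeeze 40

```text
time_s: 4.1
eef_pos: [0.485, -0.1025, 0.1129]
orientation: [[0.003, 0.048, 0.999], [-0.0, 0.999, -0.048], [-1.0, -0.0, 0.003]]
wrist_force: [6.1, 0.7, -1.8]
gripper_width: 0.0166
```

jog_arm --pt "0 0 0.1 0 0 0 1" --pt "0 0 0.2 0 0 0 1" --pt "0 0 0.3 0 0 0 1" --pt "0 0 0.3 0 0 0 1"

```text
time_s: 4.5
eef_pos: [0.485, -0.1025, 0.1204]
orientation: [[0.003, 0.048, 0.999], [-0.0, 0.999, -0.048], [-1.0, -0.0, 0.003]]
wrist_force: [6.5, 0.9, -1.7]
gripper_width: 0.0167
```

jog_arm --pt "0 0 0.15 0 0 0 1" --pt "0 0 0.3 0 0 0 1" --pt "0 0 0.4 0 0 0 1" --pt "0 0 0.46 0 0 0 1" --pt "0 0 0.48 0 0 0 1" --pt "0 0 0.48 0 0 0 1"

```text
time_s: 5.1
eef_pos: [0.485, -0.1025, 0.1319]
orientation: [[0.003, 0.048, 0.999], [-0.0, 0.999, -0.048], [-1.0, -0.0, 0.003]]
wrist_force: [7.5, 0.1, -4.5]
gripper_width: 0.0169
```

```bash
python3 - <<'E'
from h import *
a=cams.get_image("side")
x=cv2.resize(a[110:250,270:400],None,fx=4,fy=4,interpolation=cv2.INTER_CUBIC)
cv2.imwrite("pics/c3.png",x);print(readout.get_obs()["wrist_force"])
E
```

```text
[ 6.9213 -0.3186 -3.6582]
```

View pics/c3.png

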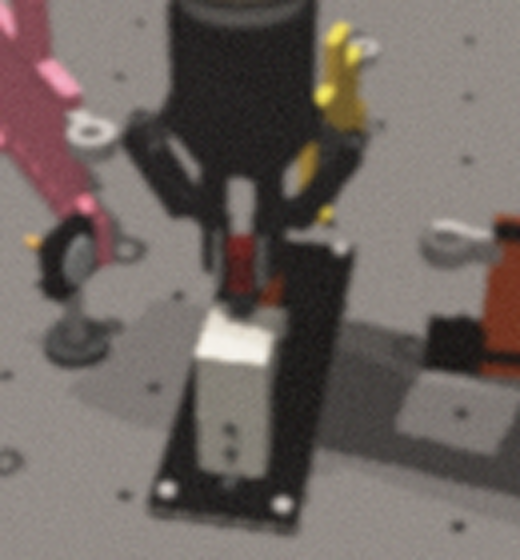

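The knob is gripped and raised, with a dark pin gap showing beneath it at (240,300). I'll open, rise and check that it stays up.

jog_arm --pt "0 0 0 0 0 0 -1" --pt "0 0 0 0 0 0 -1" --pt "0 0 0 0 0 0 -1" --pt "0 0 0 0 0 0 -1" --pt "0 0 1 0 0 0 -1" --pt "0 0 2.4 0 0 0 -1" --pt "0 -1.4 3 0 0 0 -1" --pt "0.2 -2.8 3 0 0 0 -1"

```text
time_s: 5.95
eef_pos: [0.4906, -0.1735, 0.2109]
orientation: [[0.006, 0.046, 0.999], [-0.003, 0.999, -0.046], [-1.0, -0.003, 0.006]]
wrist_force: [0.6, 0.1, 0.6]
gripper_width: 0.0856
```

```bash
python3 - <<'E'
from h import *
a=cams.get_image("side")
x=cv2.resize(a[110:250,270:400],None,fx=4,fy=4,interpolation=cv2.INTER_CUBIC)
cv2.imwrite("pics/c4.png",x);print(readout.get_obs()["wrist_force"])
m=redmask(a,(318,342,150,206));v,u=m.nonzero();
# predicted rows of knob bottom/top centre for up/home
for z in(.109,.139,.128,.158):print(z,proj("side",(.485,-.103,z)))
print(a[160:206,329:333].mean(1).round().astype(int).tolist())
E
```

```text
[ 1.1612 -3.899  -0.1273]
0.109 [330.4816 187.6578]
0.139 [330.4643 177.2889]
0.128 [330.4707 181.1456]
0.158 [330.4529 170.4725]
[[130, 134, 141], [132, 136, 142], [129, 134, 140], [125, 131, 137], [123, 128, 134], [120, 125, 130], [121, 126, 132], [114, 119, 146], [88, 93, 174], [66, 70, 206], [56, 60, 219], [54, 57, 214], [48, 52, 187], [40, 43, 140], [35, 40, 105], [38, 40, 88], [34, 36, 82], [36, 39, 86], [34, 38, 80], [34, 35, 76], [34, 36, 78], [34, 37, 88], [42, 43, 88], [43, 44, 66], [47, 50, 54], [46, 48, 49], [48, 50, 52], [49, 50, 53], [60, 62, 65], [86, 94, 96], [142, 152, 158], [200, 213, 220], [227, 236, 239], [230, 238, 242], [230, 238, 242], [229, 237, 241], [230, 237, 241], [230, 238, 242], [231, 238, 242], [221, 232, 235], [177, 190, 194], [132, 141, 146], [116, 123, 129], [116, 124, 130], [118, 126, 132], [118, 126, 132]]
```

View pics/c4.png

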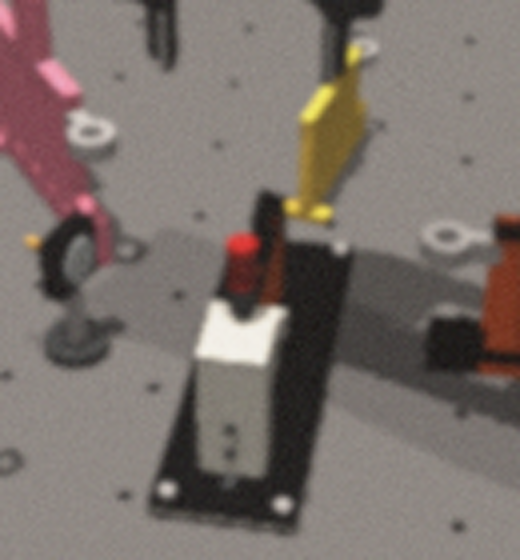

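The knob stayed up: it spans full-image rows 167–183, against a prediction of about 170–181 for up and 177–188 for home. Next is the tab.

jog_arm --pt "-0.3 0 -0.5 0 0 0 -1" --pt "-0.3 0 -2 0 0 0 -1" --pt "-0.3 0 -3.2 0 0 0 -1" --pt "-0.3 0 -4 0 0 0 -1" --pt "-0.3 0 -4.15 0 0 0 -1" --pt "-0.3 0 -4.15 0 0 0 -1" --pt "-0.3 0 -4.15 0 0 0 0" --squeeze 30

```text
time_s: 6.7
eef_pos: [0.4818, -0.1722, 0.1041]
orientation: [[0.001, 0.047, 0.999], [-0.0, 0.999, -0.047], [-1.0, -0.0, 0.001]]
wrist_force: [0.0, 0.5, -0.0]
gripper_width: 0.0736
```

jog_arm --pt "0 0 0 0 0 0 0.5" --pt "0 0 0 0 0 0 1" --pt "0 0 0 0 0 0 1" --pt "0 0 0 0 0 0 1" --pt "0 0 0 0 0 0 1" --pt "0 0 0 0 0 0 1" --squeeze 30

```text
time_s: 7.3
eef_pos: [0.4816, -0.1726, 0.1038]
orientation: [[0.001, 0.048, 0.999], [-0.0, 0.999, -0.048], [-1.0, -0.0, 0.001]]
wrist_force: [-0.3, 0.1, 3.3]
gripper_width: 0.0099
```

jog_arm --pt "0 0 0 0 0 0 1" --pt "0 0 0.06 0 0 0 1" --pt "0 0 0.06 0 0 0 1" --pt "0 0 0.06 0 0 0 1" --squeeze 60

```text
time_s: 7.7
eef_pos: [0.4807, -0.172, 0.104]
orientation: [[-0.001, 0.048, 0.999], [0.001, 0.999, -0.048], [-1.0, 0.001, -0.001]]
wrist_force: [-1.1, -0.7, -3.1]
gripper_width: 0.0094
```

jog_arm --pt "0 0 0.02 0 0 0 1" --pt "0 0 0.02 0 0 0 1" --pt "0 0 0.02 0 0 0 1"

```text
time_s: 8.0
eef_pos: [0.4813, -0.1723, 0.1052]
orientation: [[-0.0, 0.048, 0.999], [0.0, 0.999, -0.048], [-1.0, 0.0, -0.0]]
wrist_force: [0.1, 0.6, -2.6]
gripper_width: 0.0088
```

jog_arm --pt "-0.01 -0.2 0 0 0 0 1" --pt "-0.02 -0.4 0 0 0 0 1" --pt "-0.03 -0.6 0 0 0 0 1" --pt "-0.04 -0.8 0 0 0 0 1"

```text
time_s: 8.4
eef_pos: [0.4803, -0.1931, 0.1054]
orientation: [[0.0, 0.048, 0.999], [-0.0, 0.999, -0.048], [-1.0, -0.0, 0.0]]
wrist_force: [-0.4, -0.5, -2.2]
gripper_width: 0.0088
```

jog_arm --pt "-0.01 -0.3 0 0 0 0 1" --pt "-0.03 -0.7 0 0 0 0 1" --pt "-0.05 -1.1 0 0 0 0 1" --pt "-0.06 -1.3 0.1 0 0 0 1" --pt "-0.06 -1.3 1.2 0 0 0 1" --pt "-0.06 -1.3 2.7 0 0 0 1" --pt "-0.06 -1.3 4.3 0 0 0 1" --pt "-0.06 -1.3 6 0 0 0 1"

```text
time_s: 9.2
eef_pos: [0.4782, -0.2249, 0.2562]
orientation: [[-0.001, 0.048, 0.999], [0.001, 0.999, -0.048], [-1.0, 0.001, -0.001]]
wrist_force: [0.5, -0.9, -1.9]
gripper_width: 0.009
```

jog_arm --pt "0 0.3 1 0 0 0 1" --pt "0.2 1.5 1.2 0 0 0.1 1" --pt "0.6 3.2 1.2 0 0 0.3 1" --pt "1 5 1.2 0 0 0.5 1" --pt "1.4 6.7 1.2 0 0 0.7 1" --pt "1.9 8.3 1.2 0 0 0.9 1" --pt "2.3 9.8 1.2 0 0 0.95 1" --pt "2.6 11.2 1.2 0 0 0.95 1"

```text
time_s: 10.0
eef_pos: [0.5442, 0.0568, 0.2855]
orientation: [[0.0, -0.085, 0.996], [0.0, 0.996, 0.085], [-1.0, 0.0, 0.0]]
wrist_force: [0.2, -0.3, -1.3]
gripper_width: 0.0091
```

jog_arm --pt "0.2 1 0 0 0 0 1" --pt "0.5 2 0 0 0 0 1" --pt "0.75 2.6 0 0 0 0 1" --pt "0.85 3.2 0 0 0 0 1" --pt "0.85 3.3 0 0 0 0 1" --pt "0.85 3.3 0 0 0 0 1"

```text
time_s: 10.6
eef_pos: [0.5649, 0.1373, 0.2851]
orientation: [[-0.001, -0.085, 0.996], [-0.001, 0.996, 0.085], [-1.0, -0.001, -0.001]]
wrist_force: [0.3, 1.1, -2.8]
gripper_width: 0.0092
```

```bash
python3 - <<'E'
from h import *
S=cams.get_image("side");T=cams.get_image("top")
can=np.zeros((590,800,3),np.uint8)
x=cv2.resize(S[130:390,200:400],None,fx=2.2,fy=2.2,interpolation=cv2.INTER_CUBIC);can[:572,:440]=x
x=cv2.resize(T[120:225,165:285],None,fx=3,fy=3,interpolation=cv2.INTER_CUBIC);can[:x.shape[0],440:440+x.shape[1]]=x
x=cv2.resize(T[160:230,295:410],None,fx=3,fy=3,interpolation=cv2.INTER_CUBIC);can[320:320+x.shape[0],440:440+x.shape[1]]=x
cv2.imwrite("pics/c5.png",can)
kb={"A":dict(top=(316,338,184,203),side=(320,341,163,190)),"B":dict(top=(178,200,156,175),side=(245,272,288,325))}
p={"A":(.482,-.1714,-.0498),"B":(.5609,.1766,.0846)}
for n in "AB":
  for c,im in(("side",S),("top",T)):
    m=redmask(im,kb[n][c]);v,u=m.nonzero()
    if len(u)<10: print(n,c,"few",len(u));continue
    ob=np.array([u.mean(),v.mean()])
    k=least_squares(lambda q:cent(cylpix(c,q[0],q[1],.128,.158))-ob,p[n][:2],diff_step=3e-3,x_scale=.01)
    P=p[n];d=k.x-P[:2];cc,ss=np.cos(P[2]),np.sin(P[2])
    print(n,c,k.x,"plate",cc*d[0]+ss*d[1],-ss*d[0]+cc*d[1],len(u),cv2.contourArea(cylpix(c,*k.x,.128,.158)))
E
```

```text
A side [ 0.4859 -0.1057] plate 0.0006675317688954198 0.06582893793907368 90 113.73153213970363
A top [ 0.4858 -0.103 ] plate 0.0004391525851366461 0.06852005124926125 33 51.94501580251381
B side [0.5563 0.2428] plate 0.001015949427133002 0.06632186649924447 177 219.38110146089457
B top [0.5434 0.2431] plate -0.01185907440101426 0.06777806315863505 117 65.75050060846843
```

View pics/c5.png

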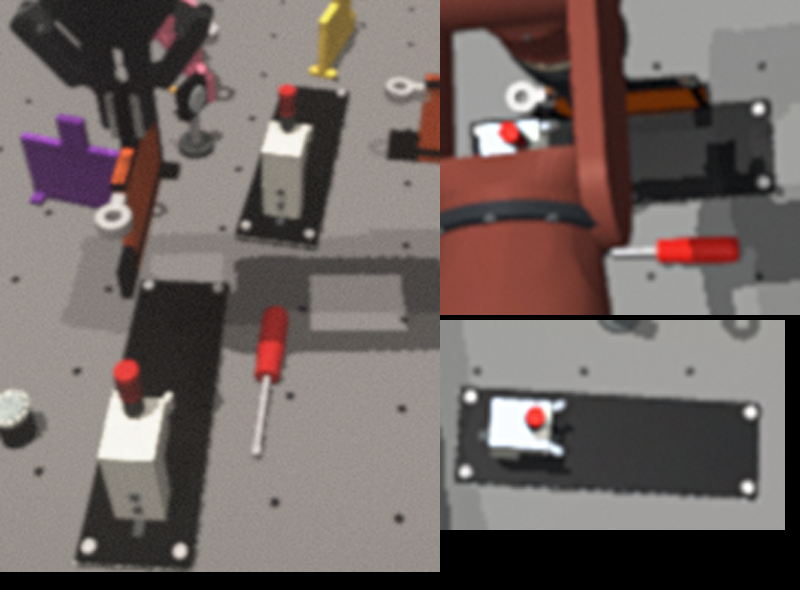

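The door hangs upright in the grip and pin A is still up. Post B lies at about plate y 0.070, and the door is 40 mm short of it. Lowering.

jog_arm --pt "0 0 -1.5 0 0 0 1" --pt "0 0 -3 0 0 0 1" --pt "0 0 -4.5 0 0 0 1" --pt "0 0 -6 0 0 0 1" --pt "0 0 -6.6 0 0 0 1" --pt "0 0 -6.9 0 0 0 1" --pt "0 0 -7.1 0 0 0 1" --pt "0 0 -7.1 0 0 0 1"

```text
time_s: 11.5
eef_pos: [0.5663, 0.1375, 0.1091]
orientation: [[0.002, -0.084, 0.996], [0.0, 0.996, 0.084], [-1.0, 0.0, 0.002]]
wrist_force: [-0.3, -0.2, -1.2]
gripper_width: 0.0085
```

jog_arm --pt "-0.02 0 0 0 0 0 1" --pt "-0.02 0 0 0 0 0 1"

```text
time_s: 11.7
eef_pos: [0.5659, 0.1378, 0.1096]
orientation: [[0.003, -0.085, 0.996], [0.0, 0.996, 0.085], [-1.0, 0.0, 0.003]]
wrist_force: [0.3, -0.3, -2.6]
gripper_width: 0.0093
```

jog_arm --pt "-0.05 0 -0.15 0 0 0 1" --pt "-0.05 0 -0.15 0 0 0 1" --pt "-0.06 0.12 -0.15 0 0 0 1" --pt "-0.07 0.24 -0.15 0 0 0 1" --pt "-0.08 0.36 -0.15 0 0 0 1" --pt "-0.09 0.48 -0.15 0 0 0 1" --pt "-0.09 0.48 -0.15 0 0 0 1"

```text
time_s: 12.4
eef_pos: [0.5622, 0.1502, 0.104]
orientation: [[-0.0, -0.085, 0.996], [0.0, 0.996, 0.085], [-1.0, 0.0, -0.0]]
wrist_force: [0.1, -0.2, -1.9]
gripper_width: 0.0092
```

jog_arm --pt "0.03 0 0.05 0 0 0 1" --pt "0.02 0.1 0.05 0 0 0 1" --pt "0.01 0.2 0.05 0 0 0 1" --pt "0.0 0.3 0.05 0 0 0 1" --pt "-0.01 0.4 0.05 0 0 0 1" --pt "-0.01 0.4 0.05 0 0 0 1"

```text
time_s: 13.0
eef_pos: [0.562, 0.16, 0.1053]
orientation: [[-0.0, -0.085, 0.996], [0.0, 0.996, 0.085], [-1.0, 0.0, -0.0]]
wrist_force: [0.3, 0.3, -2.2]
gripper_width: 0.009
```

jog_arm --pt "-0.01 0.08 0 0 0 0 1" --pt "-0.015 0.16 0 0 0 0 1" --pt "-0.02 0.24 0 0 0 0 1" --pt "-0.025 0.3 0 0 0 0 1" --pt "-0.025 0.3 0 0 0 0 1"

```text
time_s: 13.5
eef_pos: [0.5614, 0.1673, 0.1053]
orientation: [[-0.0, -0.085, 0.996], [0.0, 0.996, 0.085], [-1.0, 0.0, -0.0]]
wrist_force: [0.4, 0.3, -1.3]
gripper_width: 0.0092
```

jog_arm --pt "-0.005 0.05 0 0 0 0 1" --pt "-0.01 0.1 0 0 0 0 1" --pt "-0.015 0.15 0 0 0 0 1" --pt "-0.015 0.15 0 0 0 0 1"

```text
time_s: 13.9
eef_pos: [0.5611, 0.171, 0.1053]
orientation: [[-0.0, -0.085, 0.996], [0.0, 0.996, 0.085], [-1.0, 0.0, -0.0]]
wrist_force: [0.1, -0.8, -1.9]
gripper_width: 0.0092
```

jog_arm --pt "-0.005 0.04 0 0 0 0 1" --pt "-0.01 0.08 0 0 0 0 1" --pt "-0.01 0.08 0 0 0 0 1"

```text
time_s: 14.2
eef_pos: [0.5608, 0.173, 0.1053]
orientation: [[-0.0, -0.085, 0.996], [0.0, 0.996, 0.085], [-1.0, 0.0, -0.0]]
wrist_force: [0.6, 0.4, -2.4]
gripper_width: 0.0092
```

jog_arm --pt "-0.005 0.04 0 0 0 0 1" --pt "-0.01 0.08 0 0 0 0 1" --pt "-0.01 0.08 0 0 0 0 1"

```text
time_s: 14.5
eef_pos: [0.5606, 0.175, 0.1053]
orientation: [[-0.0, -0.085, 0.996], [0.0, 0.996, 0.085], [-1.0, 0.0, -0.0]]
wrist_force: [0.5, -0.3, -2.2]
gripper_width: 0.0092
```

jog_arm --pt "-0.005 0.04 0 0 0 0 1" --pt "-0.01 0.08 0 0 0 0 1" --pt "-0.01 0.08 0 0 0 0 1"

```text
time_s: 14.8
eef_pos: [0.5604, 0.1768, 0.1054]
orientation: [[0.0, -0.085, 0.996], [-0.0, 0.996, 0.085], [-1.0, -0.0, 0.0]]
wrist_force: [0.6, -0.5, -2.4]
gripper_width: 0.0096
```

jog_arm --pt "-0.005 0.04 0 0 0 0 1" --pt "-0.005 0.06 0 0 0 0 1" --pt "-0.005 0.06 0 0 0 0 1"

```text
time_s: 15.1
eef_pos: [0.5605, 0.177, 0.1056]
orientation: [[0.0, -0.085, 0.996], [-0.003, 0.996, 0.085], [-1.0, -0.003, -0.0]]
wrist_force: [-0.5, -5.5, 0.2]
gripper_width: 0.0092
```

jog_arm --pt "-0.003 0.03 0 0 0 0 1" --pt "-0.003 0.03 0 0 0 0 1" --pt "-0.003 0.03 0 0 0 0 1"

```text
time_s: 15.4
eef_pos: [0.5605, 0.1771, 0.1057]
orientation: [[0.0, -0.085, 0.996], [-0.004, 0.996, 0.085], [-1.0, -0.004, -0.0]]
wrist_force: [-0.4, -7.5, 0.0]
gripper_width: 0.0089
```

Butted: y has stalled at 0.177, the force has risen to 7.5 N, and vision agrees. I'll ease the push, set the door down and release it.

jog_arm --pt "0.003 -0.05 0 0 0 0 1" --pt "0.003 -0.06 -0.03 0 0 0 1" --pt "0.003 -0.06 -0.06 0 0 0 1" --pt "0.003 -0.06 -0.08 0 0 0 1" --pt "0.003 -0.06 -0.08 0 0 0 1"

```text
time_s: 15.9
eef_pos: [0.5608, 0.177, 0.1039]
orientation: [[0.001, -0.085, 0.996], [-0.001, 0.996, 0.085], [-1.0, -0.001, 0.001]]
wrist_force: [0.7, -6.2, 1.8]
gripper_width: 0.0091
```

jog_arm --pt "0 0 0 0 0 0 0.6" --pt "0 0 0 0 0 0 0.3" --pt "0 0 0 0 0 0 -0.2" --pt "0 0 0 0 0 0 -1" --pt "0 0 0 0 0 0 -1" --pt "0 0 0 0 0 0 -1"

```text
time_s: 16.5
eef_pos: [0.5601, 0.1778, 0.1033]
orientation: [[-0.0, -0.085, 0.996], [0.0, 0.996, 0.085], [-1.0, 0.0, -0.0]]
wrist_force: [-0.1, 0.0, -0.3]
gripper_width: 0.0847
```

jog_arm --pt "0 0 0.5 0 0 0 -1" --pt "0 0 2 0 0 0 -1" --pt "0 0 3.6 0 0 0 0" --pt "-0.05 1 4 0 0 0 1" --pt "-0.15 2 4 0 0 0 1" --pt "-0.23 2.7 4 0 0 0 1" --pt "-0.23 2.7 4 0 0 0 1" --pt "-0.23 2.7 4 0 0 0 1"

```text
time_s: 17.3
eef_pos: [0.5539, 0.2449, 0.2028]
orientation: [[-0.001, -0.086, 0.996], [-0.001, 0.996, 0.086], [-1.0, -0.001, -0.001]]
wrist_force: [0.1, -0.0, -0.1]
gripper_width: 0.0004
```

```bash
python3 - <<'E'
from h import *
S=cams.get_image("side");T=cams.get_image("top")
can=np.zeros((590,800,3),np.uint8)
x=cv2.resize(S[210:390,220:340],None,fx=3.2,fy=3.2,interpolation=cv2.INTER_CUBIC);can[:x.shape[0],:x.shape[1]]=x
x=cv2.resize(T[120:225,165:285],None,fx=3,fy=3,interpolation=cv2.INTER_CUBIC);can[:x.shape[0],440:440+x.shape[1]]=x
cv2.imwrite("pics/c6.png",can)
E
```

```text
(no output)
```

View pics/c6.png

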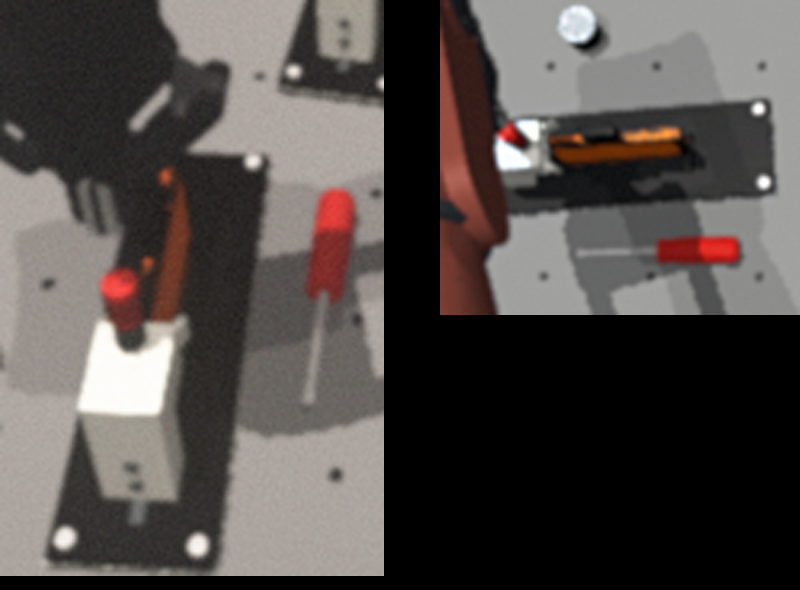

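The door stands in line in post B and the fingers are above the raised knob at (120,285). Pressing down.

jog_arm --pt "0.03 0.04 -0.6 0 0 0 1" --pt "0.03 0.04 -1.2 0 0 0 1" --pt "0.03 0.04 -1.6 0 0 0 1" --pt "0.03 0.04 -1.6 0 0 0 1"

```text
time_s: 17.8
eef_pos: [0.5529, 0.2451, 0.1595]
orientation: [[-0.006, -0.084, 0.996], [-0.002, 0.996, 0.084], [-1.0, -0.001, -0.006]]
wrist_force: [0.5, -0.4, 0.8]
gripper_width: -0.0002
```

jog_arm --pt "0 0 -0.08 0 0 0 1" --pt "0 0 -0.16 0 0 0 1" --pt "0 0 -0.24 0 0 0 1" --pt "0 0 -0.24 0 0 0 1"

```text
time_s: 18.2
eef_pos: [0.5557, 0.2463, 0.1578]
orientation: [[0.001, -0.085, 0.996], [0.0, 0.996, 0.085], [-1.0, 0.0, 0.001]]
wrist_force: [0.4, 0.0, 0.9]
gripper_width: 0.0002
```

jog_arm --pt "0 0 -0.06 0 0 0 1" --pt "0 0 -0.12 0 0 0 1" --pt "0 0 -0.18 0 0 0 1" --pt "0 0 -0.18 0 0 0 1"

```text
time_s: 18.6
eef_pos: [0.5548, 0.246, 0.1523]
orientation: [[-0.001, -0.085, 0.996], [-0.0, 0.996, 0.085], [-1.0, -0.0, -0.001]]
wrist_force: [0.1, 0.2, -0.1]
gripper_width: 0.0001
```

jog_arm --pt "0 0 -0.06 0 0 0 1" --pt "0 0 -0.12 0 0 0 1" --pt "0 0 -0.2 0 0 0 1" --pt "0 0 -0.2 0 0 0 1"

```text
time_s: 19.0
eef_pos: [0.5548, 0.246, 0.1471]
orientation: [[-0.001, -0.085, 0.996], [-0.0, 0.996, 0.085], [-1.0, -0.0, -0.001]]
wrist_force: [0.7, 0.7, 0.0]
gripper_width: -0.0003
```

jog_arm --pt "0 0 -0.1 0 0 0 1" --pt "0 0 -0.2 0 0 0 1" --pt "0 0 -0.28 0 0 0 1" --pt "0 0 -0.28 0 0 0 1"

```text
time_s: 19.4
eef_pos: [0.5549, 0.246, 0.1402]
orientation: [[-0.001, -0.085, 0.996], [-0.0, 0.996, 0.085], [-1.0, -0.0, -0.001]]
wrist_force: [0.2, -1.1, 0.1]
gripper_width: 0.0002
```

jog_arm --pt "0 0 -0.04 0 0 0 1" --pt "0 0 -0.06 0 0 0 1" --pt "0 0 -0.06 0 0 0 1"

```text
time_s: 19.7
eef_pos: [0.5552, 0.2461, 0.1393]
orientation: [[-0.0, -0.085, 0.996], [0.0, 0.996, 0.085], [-1.0, 0.0, -0.0]]
wrist_force: [-0.2, 0.9, -0.8]
gripper_width: 0.0002
```

jog_arm --pt "0 0 -0.06 0 0 0 1" --pt "0 0 -0.08 0 0 0 1" --pt "0 0 -0.08 0 0 0 1"

```text
time_s: 20.0
eef_pos: [0.5555, 0.2462, 0.139]
orientation: [[0.0, -0.085, 0.996], [-0.0, 0.996, 0.085], [-1.0, -0.0, 0.0]]
wrist_force: [-3.3, -0.3, 6.8]
gripper_width: -0.0002
```

Firm contact at z = 0.139, which is exactly the home height of the knob top. Retreating.

jog_arm --pt "0 0 0.5 0 0 0 1" --pt "0 0 2 0 0 0 1" --pt "0 0 4 0 0 0 1" --pt "-1 1.5 5 0 0 0 1" --pt "-2.4 3 5 0 0 0 1" --pt "-3.8 4.5 5 0 0 0 1" --pt "-5.2 6 5 0 0 0 1" --pt "-6 7.5 5 0 0 0 1"

```text
time_s: 20.8
eef_pos: [0.4033, 0.4346, 0.2634]
orientation: [[0.001, -0.085, 0.996], [0.001, 0.996, 0.085], [-1.0, 0.001, 0.001]]
wrist_force: [0.8, 0.3, 0.1]
gripper_width: -0.0001
```

```bash
python3 - <<'E'
from h import *
S=cams.get_image("side");T=cams.get_image("top")
can=np.zeros((590,800,3),np.uint8)
x=cv2.resize(S[140:390,200:370],None,fx=2.35,fy=2.35,interpolation=cv2.INTER_CUBIC);can[:x.shape[0],:x.shape[1]]=x
x=cv2.resize(T[110:225,165:285],None,fx=3.2,fy=3.2,interpolation=cv2.INTER_CUBIC);can[:x.shape[0],410:410+x.shape[1]]=x
cv2.imwrite("pics/c7.png",can)
m=redmask(S,(245,272,288,325));v,u=m.nonzero();print("knob px",u.mean(),v.mean(),[ (z,cent(cylpix("side",.5555,.2462,*z))) for z in((.109,.139),(.104,.134),(.128,.158))])
t=T.astype(int);b,g,r=t[...,0],t[...,1],t[...,2]
m=(r>150)&(g>60)&(b<80)&(r>g+60);M=np.zeros_like(m);M[155:180,200:255]=m[155:180,200:255]
v,u=M.nonzero();W=np.array([onz("top",a,bb,.100)[:2] for a,bb in zip(u,v)]);fx=np.polyfit(W[:,1],W[:,0],1)
print(len(u),"door yaw deg",np.degrees(-np.arctan(fx[0])),"plate 4.85")
for c,nm,bb in(("top","lens",(209.6,130.2)),("side","lens",(205.6,321.2)),("side","driver",(322.1,302.8)),("side","mirror_top",(286.8,183.9))):
    print(nm,bb,[np.round(d["rect"][:2],1).tolist() for d in finder.cut_out(c,nm)][:2])
print(readout.get_obs()["time_s"],readout.get_obs()["wrist_force"])
E
```

```text
knob px 260.1125 306.76875 [((0.109, 0.139), array([259.3371, 310.4261])), ((0.104, 0.134), array([259.7232, 312.1959])), ((0.128, 0.158), array([257.8309, 303.5231]))]
87 door yaw deg 4.116729742163082 plate 4.85
lens (209.6, 130.2) [[211.0, 129.2], [222.9, 169.6]]
lens (205.6, 321.2) [[207.5, 320.6]]
driver (322.1, 302.8) []
mirror_top (286.8, 183.9) []
21.1 [-0.1428 -0.3332 -0.1305]
```

View pics/c7.png

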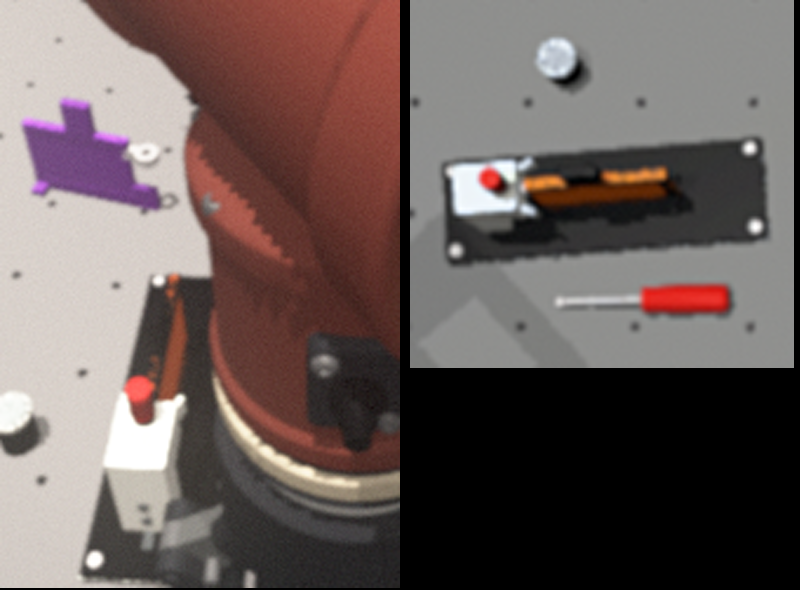

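Knob B is seated on its post with no pin gap. The door is in line, and the lens and driver are where they were. Handing in.

```bash
python3 -c "
from station import order;print(order.hand_in())"
```

```text
the job is handed in; nothing more can be done
None
```

The small orange door is now on bayB, closed, standing on its plate and let go, with that post's pin down; I handed the job in at about 21 s. I pulled pin A up and it stayed up. I then drew the door out, lifted it over and slid it into post B until it butted, with at most about 8 N of push. Last, I pressed pin B down until the knob stopped.

**Checks that agreed**
- **Pin B:** I met firm contact (about 7 N) with the fingertips at z = 0.139 m, the home height, and the last picture shows no gap under the knob.
- **Lens:** within 2 px of its starting position in both cameras.
- **Driver:** by eye in the top view, it lies where it did at the start.

**Checks that were off or failed**
- **Door angle:** measured 4.1° against the plate's 4.85°. The gripper was at 4.9° when it let go, so I put this down to image error.
- **Pin B's knob in the side picture:** it sat about 4 px higher than the home prediction. The same measurement had also been off while the pin was up, so I trusted the contact height.
- **Mirror:** the arm hid it from the side camera at the end, so its final position was not checked. Nothing indicated contact with it during the job.
- **Driver finder:** it found nothing in the last side picture, where the arm blocked the view.

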